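Complete the sample row and hold the spring clamp open over the new card

TASK

Stand the green sample card upright on the vacant place of the low plywood board, in line with the blue and yellow cards and facing the same way as they do, and let go of it. Then squeeze the red spring clamp open, lift it off its parking post and finish while holding it squeezed wide open astride the green card's top edge from above, one jaw on each side, ready to bite but not touching the card. Do not let the clamp bite or push the card, and leave the other cards and the amber screwdriver alone.

Things in the scene. Friction and masses are not known exactly. Their poses are not given: they have to be found in the camera images.
- row_board: Low plywood board, fixed, 100 x 290 mm, top 30 mm above its underside; a 6 mm wide aluminium lip along its rear (+x) edge rises 8 mm above that top. Origin: centre of the underside; y runs along the row, x towards the rear lip. Three places, 90 mm apart along y (-90, 0, +90 mm); two are taken by the blue and yellow cards.
- vacant: Flat dark patch 48 x 74 mm with a white border, on the board's top, marking the vacant place (any of the three). Origin: its centre, level with the board's top (30 mm above the table). x is across the row (along the normal of the other cards), y along the row.
- card_green: Loose sample card, green face front and back, 200 g (may vary by a quarter): wooden foot 44 (x) x 70 (y) x 14 mm with a stiff upright white panel 8 mm thick (x), 70 mm wide (y), whose top edge is 104 mm above the underside; the two sides are alike. Origin: centre of the underside; z up; x is the panel's normal. Starts standing on the table to the right of the board.
- green_edge (a point): Middle of the green card's top edge, 104 mm above its underside.
- card_blue: Same card in blue, loose, standing in the row; leave alone.
- card_yellow: Same card in yellow, loose, standing in the row; leave alone.
- park: Parking post, fixed: steel foot 80 x 80 x 10 mm with an upright aluminium fin 6 mm thick (x), 50 mm wide (y), top 75 mm above the table. Origin: centre of the underside.
- clamp: Red spring clamp, loose, about 85 g, 28 mm wide along its pivot (y); starts upright astride the parking fin, held by its bite alone, jaws down, handles up. Origin: on the pivot (8 mm radius barrel), at the start 110 mm above the table, 35 mm over the fin's top; z up, x across the fin towards the moving half. Frame of the fixed half (-x), which leans by half the opening when both are squeezed.
- clamp_arm (a joint): Opening angle of the clamp (rad): 0 when biting the 6 mm fin (inner jaw faces parallel and 6 mm apart), 0.5 at the stop (jaw tips about 31 mm apart). The spring shuts it.
- jaw_a (a point): Inner lower corner of the fixed half's rubber jaw, 52 mm below the pivot and 3 mm to the -x side at opening 0; the jaw pads are 13 mm high and 24 mm wide.
- jaw_b (a point): The same point of the moving half's jaw, on the +x side.
- screwdriver_amber: Screwdriver with an amber handle, 29 x 188 x 29 mm, loose, lying on the table near the work; leave alone. Origin: centre of the underside.
- grip_a (a point): Centre of the round black rubber grip (12 mm diameter, 26 mm long along y) atop the fixed half's handle: 55 mm above the pivot, 28 mm to -x at opening 0, so 68 mm over both grips. Squeezing them together along x opens the jaws: 5 N at first, 10 N fully open, where a stop leaves 39 mm over the grips (54 mm at opening 0.24), by then 60 mm above the pivot.
- grip_b (a point): The same point of the moving half, on the +x side.

How it is judged:
By the outcome, as a careful person would: the job done as asked, in the order asked, and still so for the second after the job is handed in, while the arm keeps its last pose, push and grip.
It also fails if it takes over 58 s, if anything falls off the work surface, if the arm or the gripper's body presses on something with over 40 N, if the wrist force passes 120 N, or if a joint passes its speed limit or range.

ROBOT

A 6-joint arm with a two-finger parallel gripper is mounted at the origin on a cart in front of the work surface, level with it; the furniture and walls round the work are solid. World frame = base frame: x ahead of the robot, y to its left, z up, the work surface at z = 0. Lengths are in m, angles in rad, forces in N, time in s.
With the tool pointing down it reaches from about 0.35 to 0.775 m from the base axis. Payload 7.3 kg.
Tool frame: the origin (TCP) lies at the centre of the arm's flange, where the gripper is bolted on; the fingertips stand 178 mm ahead of it and the grasp point (between the pads) lies 159 mm ahead of it; z points along the fingers, y is the line along which they close (so a half turn about z gives the same grasp; the last joint's range is limited). The gripper opens to 92 mm and grips with 3 to 60 N. Pads are 19 mm wide; open, the fingers measure 130 mm over their backs; the gripper's body (75 mm by 190 mm) begins 47 mm behind the grasp point.
Start: joints at [1.189, 0.342, 1.524, -0, 1.275, -0.146], TCP at [0.123, 0.51, 0.405] pointing down, gripper open.
Joint ranges: [-2.53, 2.53], [-0.77, 2.02], [0.04, 2.7], [-1, 4.14], [0.28, 2.66], [-3.11, 3.11]. Speed limits (rad/s): [2.57, 2.57, 3.14, 3.14, 3.14, 3.14].

INTERFACE

Orientations are given as [roll, pitch, yaw] about the fixed x, y, z axes, in that order (R = Rz(yaw) Ry(pitch) Rx(roll)).
In Python, from cell import robot, camrig, order gives the robot as it stands (robot), with the cameras (camrig) and the job (order).
- The arm moves only by the shell command python3 drive.py FILE [OPENING] [FORCE], which reads ROWS from the file FILE. ROWS is a JSON object whose key "ticks" holds a list of rows, 1 to 8 of them, each of 6 numbers: dx, dy, dz in m, then a rotation vector rx, ry, rz in rad; each row shifts and turns the commanded pose from where the row before left it, along the tool's axes as they then stand; what a row does not reach is not made up. A row lasts 1/12 s, in which the tool goes at most 0.0417 m and 0.125 rad, less where a joint would pass 70% of its speed; a pose out of reach is approached as far as the arm can. OPENING is the finger opening in m, set as the command begins (- or left out keeps the last). The fingers move at their own pace and stop on an object; FORCE is the grip in N (left out, the last holds). Time passes only in rows, so rows that do not move let the fingers close. It prints the time, the measured TCP pose, the force, the opening and the grip force at its end. Input that does not fit is refused with a message, and nothing moves.
- robot.observe(): the state, without advancing time (a new reading comes with each control period).
- camrig.read_camera(name): name is "scene" or "top" or "wrist"; returns a dict with "image" (420x560x3 uint8, red, green, blue), "fx", "fy", "cx", "cy" (pixels), "pose" (4x4, takes a point from camera to world coordinates). Camera axes: x right, y down, z forward; pixel columns grow to the right and rows downward; lengths in m; the calibration is good to about 2 mm. A picture is of the moment at which its call begins. There is no depth.
- order.hand_in(): hands the job in; it is judged then, once.
The state is a dict: "time": time; "qpos": joint angles; "qvel": joint speeds; "joint_efforts": joint torques, N m; "tool_pos": TCP position; "tool_rot": TCP orientation; "contact_force": force on the tool from outside, world axes, zero at the start; "torque": the same for the moment, N m; "opening": finger opening in m; "grip_force": force on a finger pad.
Only numpy, scipy, OpenCV 4.12 (cv2) and the standard library are available. Lean on these libraries where they do the work, as an engineer would, in place of code of your own. Each camera call takes 0.05 s, during which the arm holds its last target. There are 200 camera calls.

## Working session

There is one attempt and no reset: what is moved stays moved. The work goes in short steps, Python scripts to look and compute and a shell command to move; the robot and the scene stay as the last step left them, time stands still between calls to the robot, and variables do not carry over. Pictures are saved under pics/ and viewed, at most 10 in all, crops included, and the job is handed in when it is done.

```bash
ls; mkdir -p pics; python3 - <<'E'
from cell import robot, camrig, order
import cv2,numpy as np
np.set_printoptions(precision=4,suppress=True)
ims=[]
for n in ("scene","top"):
    c=camrig.read_camera(n); np.savez('pics/'+n+'0.npz',**c); print(n,c['fx'],c['fy'],c['cx'],c['cy']);print(c['pose'])
    cv2.imwrite(f'pics/{n}0.png',c['image'][:,:,::-1])
print(robot.observe())
E
```

```text
cell.py
drive.py
pics
scene 476.6236623218599 476.6236623218599 288.80983187268833 209.69623407712533
[[ 0.787  -0.2658  0.5567 -0.0814]
 [-0.6166 -0.3664  0.6968 -0.7969]
 [ 0.0188 -0.8917 -0.4523  0.6321]
 [ 0.      0.      0.      1.    ]]
top 392.8132418610539 392.8132418610539 277.6742380957644 209.82253727032963
[[-0.011  -0.9899  0.1412  0.4018]
 [-0.9999  0.0103 -0.0057  0.012 ]
 [ 0.0042 -0.1413 -0.99    1.0934]
 [ 0.      0.      0.      1.    ]]
{'time': 0.1, 'qpos': array([ 1.189 ,  0.3427,  1.5249, -0.    ,  1.2754, -0.146 ]), 'qvel': array([ 0.001 , -0.0019, -0.0023, -0.0013, -0.0025,  0.0005]), 'joint_efforts': array([ -0.    , -43.2002, -24.4697,   0.0717,   0.0526,  -0.0001]), 'tool_pos': array([0.1226, 0.5104, 0.4041]), 'tool_rot': array([-3.1402, -0.0002,  2.9058]), 'contact_force': array([ 0.156 ,  0.5126, -0.5165]), 'torque': array([-0.0223,  0.0122, -0.0586]), 'grip_force': 0.0, 'opening': 0.09195380909399224}
```

View pics/scene0.png

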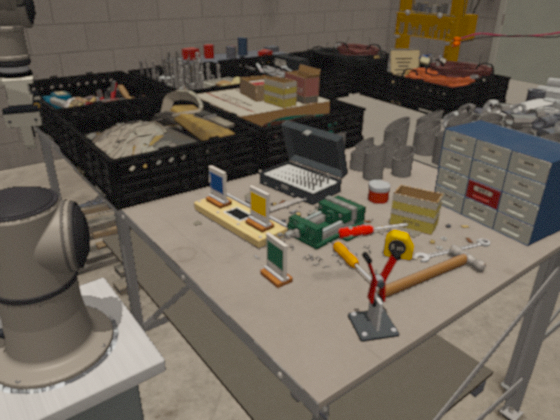

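View pics/top0.png

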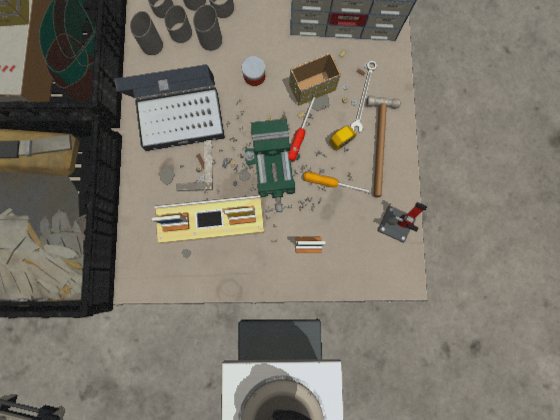

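The scene view shows the board at about (240,217) with the middle place vacant, the green card at (277,262) and the clamp on its post at (375,300). In the top view these are at (209,219), (310,244) and (405,220). I'll enlarge these areas for exact measurement.

```bash
python3 - <<'E'
import cv2,numpy as np
t=cv2.imread('pics/top0.png');s=cv2.imread('pics/scene0.png')
r=lambda im,x0,x1,y0,y1,k:cv2.resize(im[y0:y1,x0:x1],None,fx=k,fy=k,interpolation=cv2.INTER_CUBIC)
a=r(t,145,275,190,250,4)  #520x240
b=r(t,290,330,230,260,6)  #240x180
c=r(t,370,435,195,250,5)  #325x275
d=r(s,335,405,245,345,3)  #210x300
e=r(s,250,300,230,290,4)  #200x240
out=np.zeros((580,790,3),np.uint8)
def put(i,x,y): out[y:y+i.shape[0],x:x+i.shape[1]]=i
put(a,0,0);put(b,530,0);put(c,0,250);put(d,340,250);put(e,560,250)
cv2.imwrite('pics/comp0.png',out)
E
```

```text
(no output)
```

View pics/comp0.png

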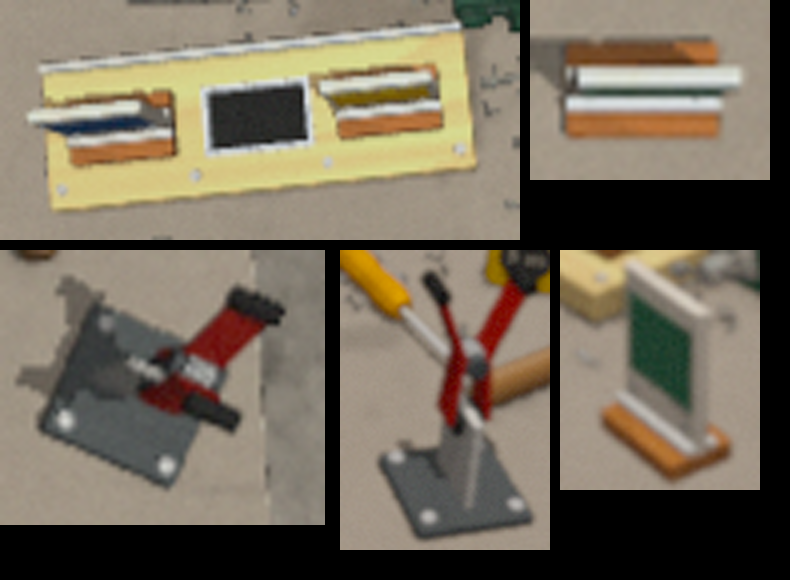

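The crops show the dark patch centred near (258,117) in the board crop, and the green card's foot spanning (567–718, 42–136) in its crop. The clamp's black grips are at about (257,305) and (213,412) in the clamp crop. Next I'll measure with masks and ray casting.

```bash
cat > h.py <<'E'
import numpy as np, cv2
from cell import robot, camrig, order
np.set_printoptions(precision=4,suppress=True)
def cast(c,uv,z):
    uv=np.atleast_2d(np.asarray(uv,float)); P=np.asarray(c['pose'])
    d=np.c_[(uv[:,0]-c['cx'])/c['fx'],(uv[:,1]-c['cy'])/c['fy'],np.ones(len(uv))]@P[:3,:3].T
    return (P[:3,3]+d*((z-P[2,3])/d[:,2])[:,None])[:,:2]
def tri(c1,u1,c2,u2):
    A=[];b=[]
    for c,u in((c1,u1),(c2,u2)):
        P=np.asarray(c['pose']);d=P[:3,:3]@[(u[0]-c['cx'])/c['fx'],(u[1]-c['cy'])/c['fy'],1];d/=np.linalg.norm(d)
        M=np.eye(3)-np.outer(d,d);A.append(M);b.append(M@P[:3,3])
    return np.linalg.lstsq(np.vstack(A),np.hstack(b),rcond=None)[0]
def blobs(c,f,box,z,amin=15,k=4):
    x0,x1,y0,y1=box
    im=cv2.resize(np.asarray(c['image'])[y0:y1,x0:x1],None,fx=k,fy=k,interpolation=cv2.INTER_CUBIC)
    m=f(im[...,0].astype(int),im[...,1].astype(int),im[...,2].astype(int)).astype(np.uint8)
    out=[]
    for q in cv2.findContours(m,cv2.RETR_EXTERNAL,cv2.CHAIN_APPROX_NONE)[0]:
        if cv2.contourArea(q)<amin*k*k: continue
        px=(q[:,0]+.5)/k-.5+[x0,y0]
        w=cast(c,px,z); r=cv2.minAreaRect((w*1e4).astype(np.float32))
        b=cv2.boxPoints(r)/1e4; e=b[1]-b[0],b[2]-b[1]; L=max(e,key=np.linalg.norm)
        out.append((np.array(r[0])/1e4,sorted(np.array(r[1])/1e4),np.degrees(np.arctan2(L[1],L[0]))%180,px.mean(0)))
    return out
def go(x,y,z,yaw):
    """yaw step, then shift in tool axes after it (TCP target, tool down)"""
    s=robot.observe();p=s['tool_pos'];a=s['tool_rot'][2]
    dy=(yaw-a+np.pi)%(2*np.pi)-np.pi
    d=np.array([x,y,z])-p;c,n=np.cos(yaw),np.sin(yaw)
    print('rz',round(-dy,4),'shift',np.round([c*d[0]+n*d[1],n*d[0]-c*d[1],-d[2]],4),'q',s['qpos'],'F',s['contact_force'],'open',round(s['opening'],4),'grip',s['grip_force'],'t',s['time'])
E
python3 - <<'E'
from h import *
t=dict(np.load('pics/top0.npz'));s=dict(np.load('pics/scene0.npz'))
dark=lambda r,g,b:(r<75)&(g<75)&(b<75)
print('patch dark');[print(*o) for o in blobs(t,dark,(194,225,206,232),.03)]
yel=lambda r,g,b:(r>170)&(g>140)&(b<175)&(r-b>40)
print('board');[print(*o) for o in blobs(t,yel,(145,275,190,250),.03,300)]
org=lambda r,g,b:(r-b>70)&(r>120)
print('foot');[print(*o) for o in blobs(t,org,(285,335,228,262),.014,30)]
wh=lambda r,g,b:(r>190)&(g>190)&(b>170)
print('white top');[print(*o) for o in blobs(t,wh,(285,335,228,262),.104,10)]
print('foot park');[print(*o) for o in blobs(t,lambda r,g,b:(b-r>2)&(r<110),(370,428,195,250),.01,60)]
blk=lambda r,g,b:(r<60)&(g<60)&(b<60)
print('grips top');[print(*o) for o in blobs(t,blk,(400,432,195,235),.165,6)]
print('grips scene');[print(*o) for o in blobs(s,blk,(350,412,238,270),.165,3)]
print('red scene');[print(*o) for o in blobs(s,lambda r,g,b:(r>110)&(g<60)&(b<60),(350,412,238,310),.11,3)]
E
```

```text
patch dark
[0.5309 0.193 ] [np.float64(0.03673695678710937), np.float64(0.06330220336914062)] 95.04607 [209.036  218.8154]
board
[0.5282 0.1926] [np.float64(0.09546768188476562), np.float64(0.2912904541015625)] 95.40445 [201.9201 220.2721]
foot
[ 0.4425 -0.077 ] [np.float64(0.010215023040771484), np.float64(0.0684966064453125)] 89.38113 [308.3162 250.4078]
white top
[ 0.4485 -0.0704] [np.float64(0.003129538917541504), np.float64(0.06282274780273438)] 89.38305 [308.4438 246.7723]
[ 0.46   -0.0773] [np.float64(0.006280059814453125), np.float64(0.0673500244140625)] 89.38621 [311.1966 242.2362]
foot park
[ 0.5086 -0.3198] [np.float64(0.06390526733398437), np.float64(0.07642272338867187)] 64.82234 [392.8041 225.777 ]
grips top
[ 0.4897 -0.3105] [np.float64(0.01135909194946289), np.float64(0.02779189758300781)] 64.39311 [411.3821 226.875 ]
[ 0.5141 -0.2899] [np.float64(0.01223261489868164), np.float64(0.01499962158203125)] 166.14471 [402.675  217.0536]
[ 0.5402 -0.3358] [np.float64(0.011848717498779297), np.float64(0.026052963256835936)] 63.83015 [420.6522 206.0656]
grips scene
[ 0.4892 -0.3125] [np.float64(0.008795755004882812), np.float64(0.034909716796875)] 64.613594 [366.7318 257.737 ]
[ 0.5549 -0.3252] [np.float64(0.0294106201171875), np.float64(0.06695592651367188)] 34.115753 [396.6536 249.0326]
red scene
[ 0.5012 -0.3521] [np.float64(0.0035668636322021482), np.float64(0.029598458862304687)] 41.868 [384.2019 290.7468]
[ 0.4795 -0.3451] [np.float64(0.0036998306274414064), np.float64(0.051113150024414064)] 35.139824 [373.1231 293.25  ]
[ 0.5252 -0.3033] [np.float64(0.005476306533813476), np.float64(0.0672537109375)] 51.413498 [373.3441 274.2191]
[ 0.5629 -0.3063] [np.float64(0.01533372344970703), np.float64(0.09731456298828126)] 27.248928 [387.7557 268.1353]
```

Measured: patch centre (0.531, 0.193) with the row axis at 95.3°, card top edge (0.460, −0.077) with its panel at 89.4°, and clamp grips centred at (0.515, −0.323) closing along −26.4°. I'll move above the green card.

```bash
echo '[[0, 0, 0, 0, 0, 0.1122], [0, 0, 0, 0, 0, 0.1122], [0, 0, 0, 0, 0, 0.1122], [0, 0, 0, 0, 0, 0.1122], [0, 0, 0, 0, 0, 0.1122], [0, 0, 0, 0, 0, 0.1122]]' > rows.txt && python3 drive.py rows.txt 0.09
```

```text
refused: ROWS must be an object with the rows under "ticks". Nothing was moved.
```

The call was refused and nothing moved: it wants an object with the rows under "ticks". Same move again in that form.

```bash
echo '{"ticks": [[0, 0, 0, 0, 0, 0.1122], [0, 0, 0, 0, 0, 0.1122], [0, 0, 0, 0, 0, 0.1122], [0, 0, 0, 0, 0, 0.1122], [0, 0, 0, 0, 0, 0.1122], [0, 0, 0, 0, 0, 0.1122]]}' > rows.txt && python3 drive.py rows.txt 0.09 && echo '{"ticks": [[0, 0, 0, 0, 0, 0.1122], [0, 0, 0, 0, 0, 0.1122], [0, 0, 0, 0, 0, 0.1122], [0, 0, 0, 0, 0, 0.1122], [0, 0, 0, 0, 0, 0.1122], [0, 0, 0, 0, 0, 0.1122]]}' > rows.txt && python3 drive.py rows.txt && echo '{"ticks": [[-0.034, 0.02, 0, 0, 0, 0], [-0.034, 0.02, 0, 0, 0, 0], [-0.034, 0.02, 0, 0, 0, 0], [-0.034, 0.02, 0, 0, 0, 0], [-0.034, 0.02, 0, 0, 0, 0], [-0.034, 0.02, 0, 0, 0, 0], [-0.034, 0.02, 0, 0, 0, 0], [-0.034, 0.02, 0, 0, 0, 0]]}' > rows.txt && python3 drive.py rows.txt && echo '{"ticks": [[-0.034, 0.02, 0, 0, 0, 0], [-0.034, 0.02, 0, 0, 0, 0], [-0.034, 0.02, 0, 0, 0, 0], [-0.034, 0.02, 0, 0, 0, 0], [-0.034, 0.02, 0, 0, 0, 0], [-0.034, 0.02, 0, 0, 0, 0], [-0.034, 0.02, 0, 0, 0, 0], [-0.034, 0.02, 0, 0, 0, 0]]}' > rows.txt && python3 drive.py rows.txt
python3 - <<'E'
from h import *
go(.46,-.077,.244,1.56)
c=camrig.read_camera('wrist');np.savez('pics/w1.npz',**c);cv2.imwrite('pics/w1.png',c['image'][:,:,::-1]);print(c['pose'],c['fx'])
E
```

```text
time: 0.6
tool_pos: [0.1226, 0.5104, 0.4043]
tool_rot: [-3.141, 0.001, 2.227]
contact_force: [0.8, 0.1, -1.0]
opening: 0.0899
grip_force: 0.0
time: 1.1
tool_pos: [0.1226, 0.5104, 0.4043]
tool_rot: [-3.141, 0.001, 1.554]
contact_force: [0.1, -0.0, 1.0]
opening: 0.0897
grip_force: 0.0
time: 1.77
tool_pos: [0.2797, 0.2349, 0.4046]
tool_rot: [3.142, -0.0, 1.56]
contact_force: [1.1, 0.3, 0.3]
opening: 0.0902
grip_force: 0.0
time: 2.43
tool_pos: [0.4368, -0.0392, 0.4045]
tool_rot: [-3.141, -0.0, 1.559]
contact_force: [0.6, 1.4, 0.4]
opening: 0.0897
grip_force: 0.0
rz -0.0012 shift [-0.0376  0.0236  0.1605] q [-0.2646  0.1835  1.7436  0.0002  1.2148 -0.2528] F [0.6131 1.3818 0.3573] open 0.0897 grip 0.0 t 2.4333
[[ 0.9999 -0.0108 -0.003   0.4367]
 [-0.0112 -0.966  -0.2582  0.031 ]
 [-0.0001  0.2583 -0.9661  0.3846]
 [ 0.      0.      0.      1.    ]] 334.4806850118251
```

View pics/w1.png

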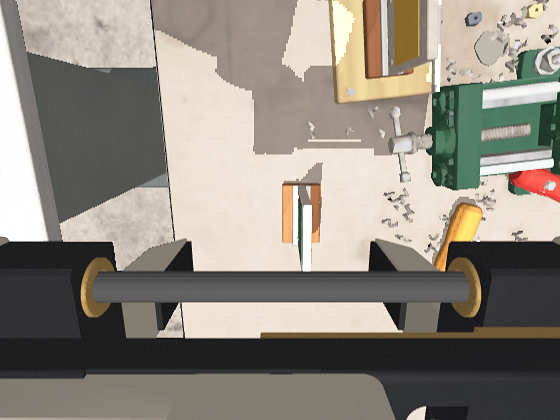

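The wrist view shows the card between the fingers: foot columns 283–321 from row 182, and panel top edge around columns 300–311. I'll cast these points to check the grasp position.

```bash
python3 - <<'E'
from h import *
c=dict(np.load('pics/w1.npz'))
print('foot far corners',cast(c,[[283,182],[321,182]],.014))
print('foot near front',cast(c,[[283,242],[321,242]],.014))
[print(*o) for o in blobs(c,lambda r,g,b:(r>215)&(g>215)&(b>215),(296,316,186,268),.104,20)]
print('panel far',cast(c,[[299,186],[306,186]],.104))
E
echo '{"ticks": [[-0.019, 0.012, 0.01, 0, 0, 0], [-0.019, 0.0116, 0.03, 0, 0, 0], [0, 0, 0.02, 0, 0, 0]]}' > rows.txt && python3 drive.py rows.txt
python3 -c "
from h import *
go(.46,-.077,.244,1.56)"
```

```text
foot far corners [[ 0.4387 -0.0389]
 [ 0.4814 -0.0394]]
foot near front [[ 0.438  -0.1107]
 [ 0.4829 -0.1112]]
[ 0.4589 -0.0718] [np.float64(0.0077532363891601565), np.float64(0.05903013305664063)] 90.32731 [306.7987 236.5714]
[ 0.4501 -0.0632] [np.float64(0.003532325744628906), np.float64(0.07602267456054687)] 91.52274 [296.7443 226.9096]
panel far [[ 0.4518 -0.0255]
 [ 0.4578 -0.0256]]
time: 2.73
tool_pos: [0.4608, -0.078, 0.3432]
tool_rot: [3.14, 0.001, 1.557]
contact_force: [0.1, 0.7, -1.2]
opening: 0.0901
grip_force: 0.0
rz -0.003 shift [ 0.0009 -0.0008  0.0992] q [-0.3316  0.3012  1.7703 -0.0008  1.0683 -0.3174] F [ 0.1357  0.6665 -1.2428] open 0.0901 grip 0.0 t 2.7333
```

```bash
echo '{"ticks": [[0.002, 0, 0.033, 0, 0, 0], [0, 0, 0.033, 0, 0, 0], [0, 0, 0.033, 0, 0, 0], [0, 0, 0, 0, 0, 0]]}' > rows.txt && python3 drive.py rows.txt && echo '{"ticks": [[0, 0, 0, 0, 0, 0], [0, 0, 0, 0, 0, 0], [0, 0, 0, 0, 0, 0], [0, 0, 0, 0, 0, 0], [0, 0, 0, 0, 0, 0], [0, 0, 0, 0, 0, 0], [0, 0, 0, 0, 0, 0], [0, 0, 0, 0, 0, 0]]}' > rows.txt && python3 drive.py rows.txt 0.0 20
echo '{"ticks": [[0, 0, 0, 0, 0, 0], [0, 0, 0, 0, 0, 0], [0, 0, 0, 0, 0, 0], [0, 0, 0, 0, 0, 0]]}' > rows.txt && python3 drive.py rows.txt
```

```text
time: 3.07
tool_pos: [0.4574, -0.0726, 0.2406]
tool_rot: [-3.131, -0.004, 1.559]
contact_force: [-0.6, -0.3, -0.3]
opening: 0.0903
grip_force: 0.0
time: 3.73
tool_pos: [0.4596, -0.0734, 0.246]
tool_rot: [3.141, 0.0, 1.559]
contact_force: [-0.1, 0.1, -0.4]
opening: 0.0413
grip_force: 0.0
time: 4.07
tool_pos: [0.4596, -0.0734, 0.2456]
tool_rot: [-3.141, -0.0, 1.559]
contact_force: [-0.3, -0.4, -0.4]
opening: 0.0148
grip_force: 0.0
```

```bash
echo '{"ticks": [[0, 0, 0, 0, 0, 0], [0, 0, 0, 0, 0, 0], [0, 0, 0, 0, 0, 0], [0, 0, 0, 0, 0, 0]]}' > rows.txt && python3 drive.py rows.txt && echo '{"ticks": [[0, 0, -0.02, 0, 0, 0], [0, 0, -0.035, 0, 0, 0], [0, 0, -0.035, 0, 0, 0], [0, 0, 0, 0, 0, 0]]}' > rows.txt && python3 drive.py rows.txt
python3 -c "
from h import *
go(.531,.193,.32,1.663)"
```

```text
time: 4.4
tool_pos: [0.4596, -0.0734, 0.2456]
tool_rot: [-3.141, -0.0, 1.559]
contact_force: [-0.2, 0.7, -1.1]
opening: 0.008
grip_force: 20.0
time: 4.73
tool_pos: [0.461, -0.0738, 0.3413]
tool_rot: [3.132, 0.003, 1.56]
contact_force: [2.3, -0.5, -2.1]
opening: 0.0077
grip_force: 20.0
rz -0.1035 shift [0.2592 0.0943 0.0213] q [-0.3231  0.3006  1.7774  0.0002  1.0531 -0.3119] F [ 2.3275 -0.4537 -2.1012] open 0.0077 grip 19.99875158071518 t 4.7333
```

```bash
echo '{"ticks": [[0, 0, -0.03, 0, 0, 0], [0, 0, -0.03, 0, 0, 0], [0, 0, -0.01, 0, 0, -0.05], [0, 0, 0, 0, 0, -0.0535]]}' > rows.txt && python3 drive.py rows.txt && echo '{"ticks": [[0.0326, 0.0118, 0, 0, 0, 0], [0.0326, 0.0118, 0, 0, 0, 0], [0.0326, 0.0118, 0, 0, 0, 0], [0.0326, 0.0118, 0, 0, 0, 0], [0.0326, 0.0118, 0, 0, 0, 0], [0.0326, 0.0118, 0, 0, 0, 0], [0.0326, 0.0118, 0, 0, 0, 0], [0.0326, 0.0118, 0, 0, 0, 0]]}' > rows.txt && python3 drive.py rows.txt && echo '{"ticks": [[0, 0, 0.015, 0, 0, 0], [0, 0, 0, 0, 0, 0], [0, 0, 0, 0, 0, 0]]}' > rows.txt && python3 drive.py rows.txt
python3 - <<'E'
from h import *
go(.531,.195,.276,1.663)
c=camrig.read_camera('wrist');np.savez('pics/w2.npz',**c);s=camrig.read_camera('scene');np.savez('pics/s2.npz',**s)
a=c['image'][:,:,::-1];b=cv2.resize(s['image'][130:260,170:310,::-1],None,fx=2,fy=2)
o=np.zeros((420,790,3),np.uint8);o[:,:510]=a[:,25:535];o[:260,510:]=b;cv2.imwrite('pics/w2.png',o)
E
```

```text
time: 5.07
tool_pos: [0.4599, -0.0735, 0.408]
tool_rot: [3.137, 0.002, 1.665]
contact_force: [0.9, -1.2, -2.8]
opening: 0.0079
grip_force: 20.0
time: 5.73
tool_pos: [0.5296, 0.1968, 0.4046]
tool_rot: [-3.14, 0.0, 1.663]
contact_force: [0.9, -0.6, -2.1]
opening: 0.0074
grip_force: 20.0
time: 5.98
tool_pos: [0.5292, 0.195, 0.389]
tool_rot: [-3.137, 0.001, 1.664]
contact_force: [-0.2, -0.1, -2.4]
opening: 0.008
grip_force: 20.0
rz 0.0007 shift [-0.0001  0.0018  0.113 ] q [ 0.2172  0.4269  1.4382 -0.0004  1.2808  0.1245] F [-0.2071 -0.1076 -2.4333] open 0.008 grip 19.99964565038681 t 5.9833
```

View pics/w2.png

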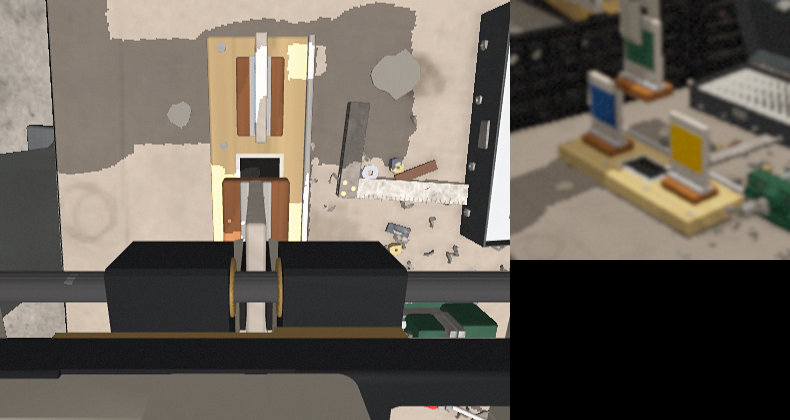

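The held card's foot hangs above the patch. In the full image its far edge runs from (247,178) to (314,178), the patch's far border is at row 154 over columns 261–309, and the blue foot spans columns 261–309. I'll compare their centres.

```bash
python3 - <<'E'
from h import *
c=dict(np.load('pics/w2.npz'))
R=lambda w:np.round(w,4)
a=np.radians(95.3);u=np.array([np.cos(a),np.sin(a)]);v=np.array([u[1],-u[0]])
def f(n,p,z):
    w=cast(c,p,z);print(n,R(w),'row/across',R((w-[.531,.193])@np.array([u,v]).T))
f('held far',[[247,178],[314,178]],.157)
f('patch far',[[261,154],[309,154]],.03)
f('blue foot',[[261,57],[309,57],[261,136],[309,136]],.044)
f('board front',[[233,38],[239,235]],.03)
f('lip inner',[[334,36],[327,240]],.038)
f('panel held',[[283,195],[289,195]],.2434)
f('panel blue top far/near',[[281,33],[292,33],[281,140],[292,140]],.134)
E
```

```text
held far [[0.503  0.2253]
 [0.5458 0.2293]] row/across [[ 0.0347 -0.0249]
 [ 0.0348  0.0181]]
patch far [[0.5042 0.2273]
 [0.5523 0.2318]] row/across [[ 0.0366 -0.0235]
 [ 0.0367  0.0248]]
blue foot [[0.4981 0.3151]
 [0.541  0.3191]
 [0.5036 0.2458]
 [0.5491 0.2501]] row/across [[ 0.1246 -0.0214]
 [ 0.1246  0.0217]
 [ 0.0551 -0.0224]
 [ 0.0552  0.0233]]
board front [[0.4701 0.331 ]
 [0.4874 0.1389]] row/across [[ 0.1431 -0.0479]
 [-0.0498 -0.0484]]
lip inner [[0.5618 0.3396]
 [0.5808 0.1451]] row/across [[ 0.1431  0.0442]
 [-0.0523  0.0452]]
panel held [[0.5249 0.2361]
 [0.5272 0.2363]] row/across [[ 0.0435 -0.0021]
 [ 0.0435  0.0002]]
panel blue top far/near [[0.5163 0.3165]
 [0.5233 0.3171]
 [0.5226 0.2497]
 [0.5301 0.2504]] row/across [[ 0.1243 -0.0033]
 [ 0.1243  0.0038]
 [ 0.0572 -0.0032]
 [ 0.0572  0.0044]]
```

```bash
echo '{"ticks": [[0, 0.0035, 0.02, 0, 0, 0], [0, 0, 0.03, 0, 0, 0], [0, 0, 0.03, 0, 0, 0], [0, 0, 0.02, 0, 0, 0], [0, 0, 0.006, 0, 0, 0], [0, 0, 0, 0, 0, 0], [0, 0, 0, 0, 0, 0], [0, 0, 0, 0, 0, 0]]}' > rows.txt && python3 drive.py rows.txt && echo '{"ticks": [[0, 0, 0.003, 0, 0, 0], [0, 0, 0.002, 0, 0, 0], [0, 0, 0, 0, 0, 0], [0, 0, 0, 0, 0, 0]]}' > rows.txt && python3 drive.py rows.txt
python3 -c "
from h import *
go(.531,.195,.276,1.663)"
```

```text
time: 6.75
tool_pos: [0.5338, 0.1951, 0.2867]
tool_rot: [3.138, -0.001, 1.662]
contact_force: [-0.1, -0.2, -2.8]
opening: 0.0083
grip_force: 20.0
time: 7.08
tool_pos: [0.5331, 0.1953, 0.2799]
tool_rot: [3.141, -0.0, 1.663]
contact_force: [0.8, 0.1, -2.3]
opening: 0.0079
grip_force: 20.0
rz 0.0 shift [-0.0002 -0.0021  0.0039] q [0.2163 0.5434 1.5711 0.     1.0268 0.124 ] F [ 0.8108  0.1072 -2.3455] open 0.0079 grip 19.999553561210632 t 7.0833
```

```bash
echo '{"ticks": [[0, 0, 0.002, 0, 0, 0], [0, 0, 0.001, 0, 0, 0], [0, 0, 0, 0, 0, 0], [0, 0, 0, 0, 0, 0]]}' > rows.txt && python3 drive.py rows.txt;echo '{"ticks": [[0, 0, 0.001, 0, 0, 0], [0, 0, 0, 0, 0, 0], [0, 0, 0, 0, 0, 0]]}' > rows.txt && python3 drive.py rows.txt
```

```text
time: 7.42
tool_pos: [0.5331, 0.1953, 0.2766]
tool_rot: [-3.141, -0.0, 1.663]
contact_force: [-0.2, -0.3, -2.1]
opening: 0.0082
grip_force: 20.0
time: 7.67
tool_pos: [0.5331, 0.1953, 0.2758]
tool_rot: [3.141, -0.0, 1.663]
contact_force: [0.4, -0.5, -1.0]
opening: 0.008
grip_force: 20.0
```

```bash
echo '{"ticks": [[0, 0, 0.0004, 0, 0, 0], [0, 0, 0, 0, 0, 0]]}' > rows.txt && python3 drive.py rows.txt; echo '{"ticks": [[0, 0, 0, 0, 0, 0], [0, 0, 0, 0, 0, 0], [0, 0, 0, 0, 0, 0], [0, 0, 0, 0, 0, 0], [0, 0, 0, 0, 0, 0], [0, 0, 0, 0, 0, 0], [0, 0, 0, 0, 0, 0], [0, 0, 0, 0, 0, 0]]}' > rows.txt && python3 drive.py rows.txt 0.09; echo '{"ticks": [[0, 0, -0.015, 0, 0, 0], [0, 0, -0.03, 0, 0, 0], [0, 0, -0.035, 0, 0, 0], [0, 0, -0.035, 0, 0, 0], [0, 0, -0.02, 0, 0, 0], [0, 0, 0, 0, 0, 0], [0, 0, 0, 0, 0, 0]]}' > rows.txt && python3 drive.py rows.txt
python3 - <<'E'
from h import *
c=camrig.read_camera('wrist');np.savez('pics/w3.npz',**c);s=camrig.read_camera('scene');np.savez('pics/s3.npz',**s)
a=c['image'][:,:,::-1];b=cv2.resize(s['image'][150:250,170:310,::-1],None,fx=2,fy=2)
o=np.zeros((420,790,3),np.uint8);o[:,:510]=a[:,25:535];o[:200,510:]=b;cv2.imwrite('pics/w3.png',o)
go(.515,-.323,.324,1.112)
E
```

```text
time: 7.83
tool_pos: [0.5331, 0.1954, 0.2757]
tool_rot: [3.141, -0.0, 1.663]
contact_force: [-1.2, 0.8, 1.9]
opening: 0.0076
grip_force: 20.0
time: 8.5
tool_pos: [0.5331, 0.1953, 0.2753]
tool_rot: [3.141, -0.0, 1.663]
contact_force: [-0.4, 0.3, -0.3]
opening: 0.0567
grip_force: 0.0
time: 9.08
tool_pos: [0.533, 0.1953, 0.4114]
tool_rot: [3.139, -0.0, 1.663]
contact_force: [-0.5, 0.4, -0.4]
opening: 0.09
grip_force: 0.0
rz 0.5509 shift [-0.4725  0.2135  0.0851] q [0.2162 0.4176 1.3961 0.0001 1.33   0.124 ] F [ 0.4207  0.5753 -0.5035] open 0.0899 grip 0.0 t 9.1833
```

View pics/w3.png

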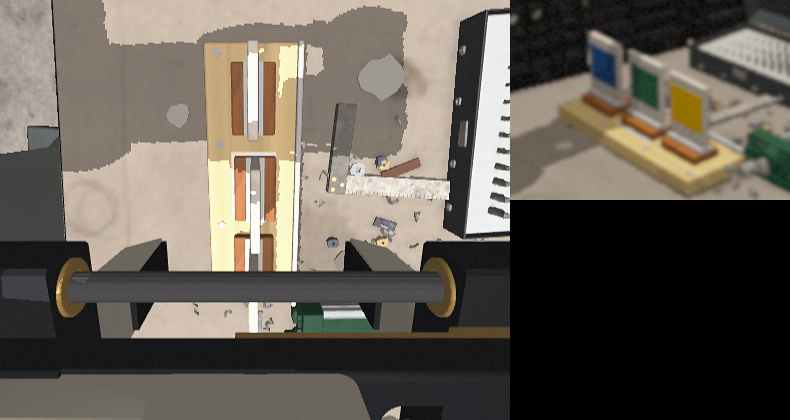

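The green card stands in line between the blue and yellow cards, with its far edge at row 157 and the white panel top near columns 250–260 of the crop. I'll check the numbers and move above the clamp.

```bash
python3 - <<'E'
from h import *
c=dict(np.load('pics/w3.npz'))
a=np.radians(95.3);u=np.array([np.cos(a),np.sin(a)]);v=np.array([u[1],-u[0]])
def f(n,p,z):
    w=cast(c,p,z);print(n,np.round(w,4).tolist(),'row/across',np.round((w-[.531,.193])@np.array([u,v]).T,4).tolist())
f('green foot',[[260,157],[299,157],[260,219],[299,219]],.044)
f('blue foot',[[256,63],[300,63],[257,134],[300,134]],.044)
for o in blobs(c,lambda r,g,b:(r>200)&(g>200)&(b>195),(268,296,150,262),.134,20): print(*o)
im=c['image']
for r in (170,200,215): print(r,im[r,255:305].sum(1)//3)
E
echo '{"ticks": [[0, 0, 0, 0, 0, 0.11], [0, 0, 0, 0, 0, 0.11], [0, 0, 0, 0, 0, 0.11], [0, 0, 0, 0, 0, 0.11], [0, 0, 0, 0, 0, 0.111]]}' > rows.txt && python3 drive.py rows.txt && echo '{"ticks": [[-0.03375, 0.01525, 0, 0, 0, 0], [-0.03375, 0.01525, 0, 0, 0, 0], [-0.03375, 0.01525, 0, 0, 0, 0], [-0.03375, 0.01525, 0, 0, 0, 0], [-0.03375, 0.01525, 0, 0, 0, 0], [-0.03375, 0.01525, 0, 0, 0, 0], [-0.03375, 0.01525, 0, 0, 0, 0]]}' > rows.txt && python3 drive.py rows.txt && echo '{"ticks": [[-0.03375, 0.01525, 0, 0, 0, 0], [-0.03375, 0.01525, 0, 0, 0, 0], [-0.03375, 0.01525, 0, 0, 0, 0], [-0.03375, 0.01525, 0, 0, 0, 0], [-0.03375, 0.01525, 0, 0, 0, 0], [-0.03375, 0.01525, 0, 0, 0, 0], [-0.03375, 0.01525, 0, 0, 0, 0], [0, 0, 0, 0, 0, 0]]}' > rows.txt && python3 drive.py rows.txt
python3 - <<'E'
from h import *
go(.515,-.323,.324,1.112)
c=camrig.read_camera('wrist');np.savez('pics/w4.npz',**c);cv2.imwrite('pics/w4.png',c['image'][:,:,::-1])
E
```

```text
green foot [[0.5093, 0.2243], [0.5495, 0.228], [0.5145, 0.1575], [0.5566, 0.1614]] row/across [[0.0331, -0.0187], [0.0331, 0.0216], [-0.0338, -0.0197], [-0.0339, 0.0226]]
blue foot [[0.4985, 0.3138], [0.5408, 0.3178], [0.5045, 0.2472], [0.548, 0.2512]] row/across [[0.1233, -0.0212], [0.1234, 0.0213], [0.0564, -0.0214], [0.0564, 0.0223]]
[0.5293 0.1594] [np.float64(0.0038900413513183593), np.float64(0.01991461944580078)] 95.0522 [271.7638 249.9635]
[0.534  0.1796] [np.float64(0.007194929504394531), np.float64(0.044950213623046874)] 95.49428 [280.0189 226.8871]
[0.525  0.2005] [np.float64(0.005443792343139648), np.float64(0.048410308837890624)] 94.753395 [272.1004 202.289 ]
[0.5297 0.239 ] [np.float64(0.0020859676361083984), np.float64(0.021224363708496095)] 5.304866 [281.5571 153.4038]
170 [229 247 254 255 140 106 156 161  89  94  94  89 124 121 124  94 186 182
 181 189  99 139 156 157 156 157 156 157 151 133 156 183 182 194 143  96
 102 101 103 100 106 101  99  97  90  74 159 177 172 168]
200 [232 233 253 254 232 138 161 160 163 163 162 160 156 159 156 125 255 254
 254 255 111 169 18
[... 203 characters left out ...]
51 252 250 250 250 249 250 252 239 112 186 180 197 102  87
 156 153 151 151 155 159 159 156 120 131 244 239 236 235]
time: 9.6
tool_pos: [0.533, 0.1952, 0.4083]
tool_rot: [-3.139, 0.002, 1.106]
contact_force: [-0.1, -0.8, -0.4]
opening: 0.0901
grip_force: 0.0
time: 10.18
tool_pos: [0.5236, -0.0655, 0.4086]
tool_rot: [-3.138, 0.001, 1.112]
contact_force: [0.6, 0.4, 0.4]
opening: 0.0898
grip_force: 0.0
time: 10.85
tool_pos: [0.514, -0.3288, 0.4075]
tool_rot: [-3.139, 0.002, 1.106]
contact_force: [-1.0, 0.8, -1.0]
opening: 0.0896
grip_force: 0.0
rz -0.0055 shift [ 0.0057 -0.0017  0.0835] q [-0.6942  0.4996  1.2677 -0.0023  1.3765 -0.2294] F [-0.977   0.7736 -1.0166] open 0.0896 grip 0.0 t 10.85
```

View pics/w4.png

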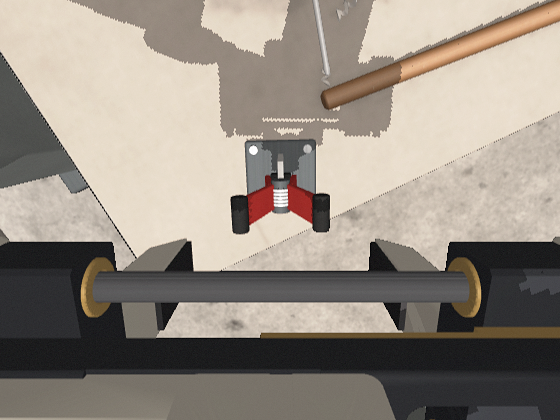

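The clamp is square to the gripper, with its grips at (240,214) and (321,213) and the pivot at (281,195). I'll cast them to find the grips' centre.

```bash
python3 - <<'E'
from h import *
c=dict(np.load('pics/w4.npz'));print(c['cx'])
B=blobs(c,lambda r,g,b:(r<60)&(g<60)&(b<60),(225,337,185,238),.165,100)
[print(*o) for o in B]
w=cast(c,[[232,200],[248,200],[313,200],[330,200],[281,195]],.171);print(w)
m=(B[0][0]+B[1][0])/2;print(m)
d=B[0][0]-B[1][0];print('sep',np.linalg.norm(d),np.degrees(np.arctan2(d[1],d[0])))
go(m[0],m[1],.324,1.112)
c=dict(np.load('pics/w3.npz'))
for r in (170,200,215):print('green edge',cast(c,[[280,r]],.134))
E
```

```text
280.48306337062223
[ 0.4891 -0.3114] [np.float64(0.011728490447998046), np.float64(0.027419088745117188)] 64.715324 [239.6393 213.7771]
[ 0.5398 -0.3352] [np.float64(0.011811071014404297), np.float64(0.027799176025390625)] 65.60324 [320.6435 212.2201]
[[ 0.4908 -0.2991]
 [ 0.5003 -0.3038]
 [ 0.539  -0.3232]
 [ 0.5492 -0.3282]
 [ 0.5215 -0.3106]]
[ 0.5145 -0.3233]
sep 0.05599405266769605 154.85252326821717
rz -0.0046 shift [ 0.0025 -0.0012  0.0835] q [-0.6907  0.4977  1.2706 -0.0004  1.377  -0.2272] F [0.0474 0.5079 0.1273] open 0.0899 grip 0.0 t 10.9
green edge [[0.5298 0.2263]]
green edge [[0.532  0.2025]]
green edge [[0.5331 0.1902]]
```

```bash
echo '{"ticks": [[0.0025, -0.001, 0.02, 0, 0, -0.015], [0, 0, 0.03, 0, 0, 0], [0, 0, 0.025, 0, 0, 0], [0, 0, 0.0065, 0, 0, 0], [0, 0, 0, 0, 0, 0], [0, 0, 0, 0, 0, 0], [0, 0, 0, 0, 0, 0]]}' > rows.txt && python3 drive.py rows.txt
python3 -c "
from h import *
go(.5145,-.3233,.326,1.127)"
```

```text
time: 11.48
tool_pos: [0.5159, -0.3201, 0.3304]
tool_rot: [3.139, 0.0, 1.127]
contact_force: [0.8, -0.1, 0.3]
opening: 0.0897
grip_force: 0.0
rz 0.0004 shift [-0.0035  0.0001  0.0044] q [-0.6815  0.5536  1.3943  0.0002  1.1912 -0.2381] F [ 0.8391 -0.0678  0.2593] open 0.0897 grip 0.0 t 11.4833
```

```bash
echo '{"ticks": [[-0.003, 0, 0.004, 0, 0, 0], [0, 0, 0, 0, 0, 0], [0, 0, 0, 0, 0, 0], [0, 0, 0, 0, 0, 0]]}' > rows.txt && python3 drive.py rows.txt; echo '{"ticks": [[0, 0, 0, 0, 0, 0], [0, 0, 0, 0, 0, 0], [0, 0, 0, 0, 0, 0], [0, 0, 0, 0, 0, 0]]}' > rows.txt && python3 drive.py rows.txt 0.036 20;echo '{"ticks": [[0, 0, 0, 0, 0, 0], [0, 0, 0, 0, 0, 0], [0, 0, 0, 0, 0, 0], [0, 0, 0, 0, 0, 0], [0, 0, 0, 0, 0, 0], [0, 0, 0, 0, 0, 0]]}' > rows.txt && python3 drive.py rows.txt
```

```text
time: 11.82
tool_pos: [0.5141, -0.323, 0.3252]
tool_rot: [3.141, 0.0, 1.127]
contact_force: [0.5, 0.2, 0.1]
opening: 0.0901
grip_force: 0.0
time: 12.15
tool_pos: [0.5142, -0.3229, 0.3249]
tool_rot: [3.141, -0.0, 1.127]
contact_force: [1.2, -0.2, -0.3]
opening: 0.0681
grip_force: 0.6
time: 12.65
tool_pos: [0.5141, -0.3229, 0.3247]
tool_rot: [-3.141, -0.0, 1.127]
contact_force: [0.2, -0.1, -0.8]
opening: 0.038
grip_force: 20.0
```

```bash
echo '{"ticks": [[0, 0, -0.008, 0, 0, 0], [0, 0, -0.012, 0, 0, 0], [0, 0, -0.02, 0, 0, 0], [0, 0, -0.025, 0, 0, 0], [0, 0, -0.025, 0, 0, 0], [0, 0, -0.02, 0, 0, 0], [0, 0, -0.005, 0, 0, 0], [0, 0, 0, 0, 0, 0]]}' > rows.txt && python3 drive.py rows.txt; echo '{"ticks": [[0, 0, 0, 0, 0, -0.1], [0, 0, 0, 0, 0, -0.12], [0, 0, 0, 0, 0, -0.12], [0, 0, 0, 0, 0, -0.1], [0, 0, 0, 0, 0, -0.096], [0, 0, 0, 0, 0, 0], [0, 0, 0, 0, 0, 0]]}' > rows.txt && python3 drive.py rows.txt
python3 - <<'E'
from h import *
go(.533,.193,.44,1.663)
o=np.zeros((420,800,3),np.uint8)
c=camrig.read_camera('wrist');np.savez('pics/w5.npz',**c);s=camrig.read_camera('scene');np.savez('pics/s5.npz',**s)
o[:,:400]=c['image'][:,80:480,::-1]
o[:,400:]=cv2.resize(s['image'][180:320,315:448,::-1],(400,420),interpolation=cv2.INTER_CUBIC);cv2.imwrite('pics/w5.png',o)
E
```

```text
time: 13.32
tool_pos: [0.5141, -0.3229, 0.4418]
tool_rot: [3.138, 0.001, 1.127]
contact_force: [0.4, 1.0, -1.1]
opening: 0.038
grip_force: 20.0
time: 13.9
tool_pos: [0.5141, -0.3229, 0.4383]
tool_rot: [-3.14, -0.002, 1.66]
contact_force: [-0.2, -0.3, -0.5]
opening: 0.0378
grip_force: 20.0
rz -0.003 shift [ 0.5119  0.0664 -0.0017] q [-0.687   0.476   1.2224  0.0001  1.4457 -0.7763] F [-0.2103 -0.2631 -0.472 ] open 0.0378 grip 19.997637569904327 t 13.9
```

View pics/w5.png

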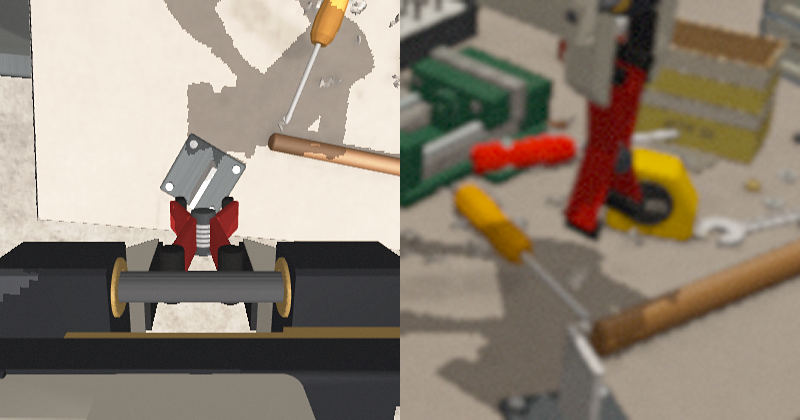

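The clamp is held squeezed and symmetric, with the jaw pads at full-image wrist pixels (257,203) and (316,202). The left jaw tip in the scene view is near (380,259). I'll triangulate the tip while moving towards the card.

```bash
python3 - <<'E'
from h import *
w=dict(np.load('pics/w5.npz'));s=dict(np.load('pics/s5.npz'))
print(tri(w,(257,203),s,(380.5,258.7)), tri(w,(257,203),s,(378,255)))
print(cast(w,[[257,203],[316,202]],.178))
g=blobs(s,lambda r,g,b:(r>90)&(g<70)&(b<70),(360,405,205,265),.2,10)
[print(*o) for o in g]
E
echo '{"ticks": [[0.032, 0.0042, -0.005, 0, 0, 0], [0.032, 0.0042, 0, 0, 0, 0], [0.032, 0.0042, 0, 0, 0, 0], [0.032, 0.0042, 0, 0, 0, 0], [0.032, 0.0042, 0, 0, 0, 0], [0.032, 0.0042, 0, 0, 0, 0], [0.032, 0.0042, 0, 0, 0, 0], [0.032, 0.0042, 0, 0, 0, 0]]}' > rows.txt && python3 drive.py rows.txt; echo '{"ticks": [[0.032, 0.0042, 0, 0, 0, 0], [0.032, 0.0042, 0, 0, 0, 0], [0.032, 0.0042, 0, 0, 0, 0], [0.032, 0.0042, 0, 0, 0, 0], [0.032, 0.0042, 0, 0, 0, 0], [0.032, 0.0042, 0, 0, 0, 0], [0.032, 0.0042, 0, 0, 0, 0], [0.032, 0.0042, 0, 0, 0, 0]]}' > rows.txt && python3 drive.py rows.txt;echo '{"ticks": [[0, 0, 0, 0, 0, -0.001], [0, 0, 0, 0, 0, 0], [0, 0, 0, 0, 0, 0]]}' > rows.txt && python3 drive.py rows.txt
python3 - <<'E'
from h import *
go(.533,.193,.44,1.663)
o=np.zeros((420,800,3),np.uint8)
c=camrig.read_camera('wrist');np.savez('pics/w6.npz',**c);s=camrig.read_camera('scene');np.savez('pics/s6.npz',**s)
o[:,:400]=c['image'][:,80:480,::-1]
o[:,400:]=cv2.resize(s['image'][100:240,180:313,::-1],(400,420),interpolation=cv2.INTER_CUBIC);cv2.imwrite('pics/w6.png',o)
E
```

```text
[ 0.4997 -0.3248  0.165 ] [ 0.4987 -0.3215  0.1717]
[[ 0.4946 -0.315 ]
 [ 0.5381 -0.3103]]
[ 0.5262 -0.3337] [np.float64(0.010176315307617187), np.float64(0.041811190795898436)] 39.400272 [391.8006 240.3481]
[ 0.5148 -0.2822] [np.float64(0.02406329650878906), np.float64(0.03828008728027344)] 44.36174 [365.2549 230.1153]
[ 0.5486 -0.2916] [np.float64(0.03268467407226563), np.float64(0.2116682373046875)] 34.7839 [382.7955 228.7393]
time: 14.67
tool_pos: [0.5237, -0.0634, 0.4447]
tool_rot: [-3.142, -0.0, 1.661]
contact_force: [-0.1, 0.2, -0.9]
opening: 0.0382
grip_force: 20.0
time: 15.33
tool_pos: [0.5337, 0.1947, 0.4447]
tool_rot: [-3.142, -0.0, 1.661]
contact_force: [0.3, 0.4, -1.0]
opening: 0.0384
grip_force: 20.0
time: 15.58
tool_pos: [0.5339, 0.1929, 0.4445]
tool_rot: [-3.141, 0.0, 1.663]
contact_force: [-0.6, -0.0, -0.6]
opening: 0.0379
grip_force: 20.0
rz 0.0003 shift [ 0.0002 -0.0009  0.0045] q [ 0.2118  0.3954  1.3329 -0.0004  1.4139  0.1194] F [-0.6414 -0.0024 -0.625 ] open 0.0379 grip 19.99825358390808 t 15.5833
```

View pics/w6.png

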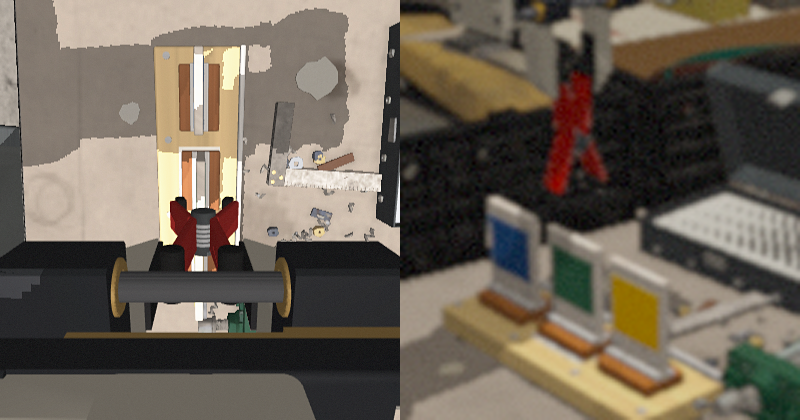

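The clamp hangs upright over the green card, with its jaws at crop (177,203) and (236,203) and the panel line near column 200. The jaws look about 2 mm off centre, so I'll measure that before going down.

```bash
python3 - <<'E'
from h import *
c=dict(np.load('pics/w6.npz'));s=dict(np.load('pics/s6.npz'))
im=c['image'].astype(int)
for n,f in(('blk',lambda p:p.max(-1)<55),('red',lambda p:(p[...,0]>70)&(p[...,1]<50))):
    for r in (199,202,206,210,216,222,230):
        k=np.where(f(im[r,240:335]))[0]+240
        print(n,r,k.tolist() if n=='blk' else (k.min(),k.max()) if len(k) else None)
print('panel row 170', im[170,255:310].sum(1)//3)
P=c['pose'];print('cam-TCP',np.asarray(P)[:3,3]-robot.observe()['tool_pos'])
print('barrel',tri(c,(283.5,232),s,(240.8,147.3)))
E
```

```text
blk 199 [256, 257, 258, 259, 260, 261, 262, 263, 264, 303, 304, 305, 306, 307, 308, 309, 310, 311, 312]
blk 202 [258, 259, 260, 261, 262, 263, 264, 265, 302, 303, 304, 305, 306, 307, 308, 309, 310]
blk 206 [263, 264, 265, 302, 303, 304]
blk 210 [272, 273, 274, 275, 276, 277, 278, 279, 280, 281, 282, 283, 284, 285, 286, 287, 288, 289, 290, 291, 292, 293, 294]
blk 216 [273]
blk 222 []
blk 230 []
red 199 None
red 202 (np.int64(250), np.int64(317))
red 206 (np.int64(250), np.int64(317))
red 210 (np.int64(250), np.int64(317))
red 216 (np.int64(251), np.int64(317))
red 222 (np.int64(251), np.int64(317))
red 230 (np.int64(254), np.int64(314))
panel row 170 [233 234 231 229 248 254 235 122 153 152 155 151 148 144 158 161 161 253
 253 254 255 132 176 187 189 189 190 194 201 187 117 187 182 203 123  99
 101 100  98 103 103  99  96  90  69 184 176 242 238 236 236 235 235 235
 234]
cam-TCP [-0.0075  0.0707 -0.0203]
barrel [0.5391 0.1892 0.2197]
```

```bash
echo '{"ticks": [[0, -0.002, 0.01, 0, 0, 0], [0, 0, 0.01, 0, 0, 0], [0, 0, 0.01, 0, 0, 0], [0, 0, 0.01, 0, 0, 0], [0, 0, 0.007, 0, 0, 0], [0, 0, 0.004, 0, 0, 0], [0, 0, 0.0025, 0, 0, 0]]}' > rows.txt && python3 drive.py rows.txt;echo '{"ticks": [[0, 0, 0, 0, 0, 0], [0, 0, 0, 0, 0, 0], [0, 0, 0, 0, 0, 0], [0, 0, 0, 0, 0, 0]]}' > rows.txt && python3 drive.py rows.txt
python3 - <<'E'
from h import *
go(.532,.193,.391,1.663)
o=np.zeros((420,800,3),np.uint8)
c=camrig.read_camera('wrist');np.savez('pics/w7.npz',**c);s=camrig.read_camera('scene');np.savez('pics/s7.npz',**s)
o[:,:400]=cv2.resize(c['image'][145:285,215:348,::-1],(400,420),interpolation=cv2.INTER_CUBIC)
o[:,400:]=cv2.resize(s['image'][140:224,200:280,::-1],(400,420),interpolation=cv2.INTER_CUBIC);cv2.imwrite('pics/w7.png',o)
E
```

```text
time: 16.27
tool_pos: [0.532, 0.1928, 0.3904]
tool_rot: [-3.14, 0.0, 1.664]
contact_force: [0.3, 0.1, -0.9]
opening: 0.038
grip_force: 20.0
time: 16.6
tool_pos: [0.532, 0.193, 0.3918]
tool_rot: [3.141, -0.0, 1.664]
contact_force: [0.0, 0.5, -1.4]
opening: 0.038
grip_force: 20.0
rz 0.001 shift [ 0.     -0.      0.0008] q [0.2125 0.4269 1.4301 0.0001 1.2836 0.1193] F [ 0.0068  0.527  -1.4138] open 0.038 grip 19.99822586774826 t 16.6
```

View pics/w7.png

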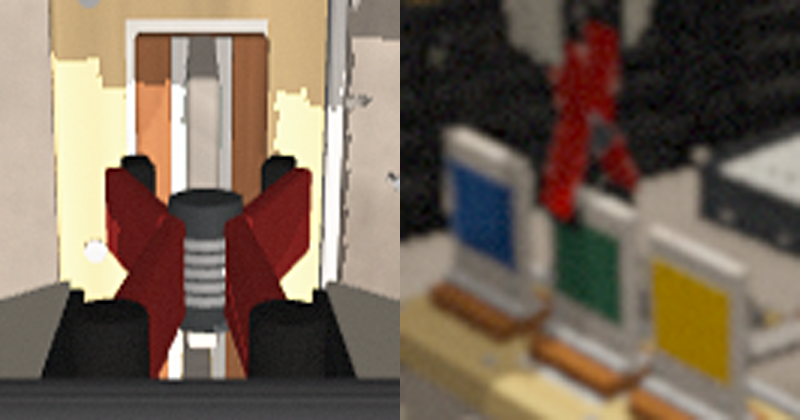

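The jaws straddle the panel. In the wrist crop the pads are at columns 122–155 and 262–297 and the panel at 185–228, and in the scene the front jaw's tip at crop (565,222) is below the edge. I'll check the tip height by ray.

```bash
python3 - <<'E'
from h import *
s=dict(np.load('pics/s7.npz'));P=s['pose'];v=np.array([.9957,.092]);u=np.array([-.092,.9957]);m=np.array([.533,.193])
def f(px,across):
    d=P[:3,:3]@[(px[0]-s['cx'])/s['fx'],(px[1]-s['cy'])/s['fy'],1]
    k=(across-v@(P[:2,3]-m))/(v@d[:2]);w=P[:3,3]+k*d;print(px,across,'row',u@(w[:2]-m),'z',w[2])
f((232.5,184.4),-.018);f((234.5,184.4),-.018);f((231,183),-.018)
f((243,181.5),-.004);f((247.4,184.3),-.004);f((211,168.5),-.004);f((225.5,174.5),-.004);f((264,200),-.004) # top front edges green, blue, yellow
E
```

```text
(232.5, 184.4) -0.018 row -0.0028004207663241956 z 0.12363525190132651
(234.5, 184.4) -0.018 row -0.011500898562917096 z 0.1265458820339621
(231, 183) -0.018 row 0.0035459310455834966 z 0.12552851900934592
(243, 181.5) -0.004 row -0.029734412047582693 z 0.13678640753654803
(247.4, 184.3) -0.004 row -0.04773984269031852 z 0.13488904370880606
(211, 168.5) -0.004 row 0.1134764237637487 z 0.12912020979001726
(225.5, 174.5) -0.004 row 0.045953526155109996 z 0.1324101934122438
(264, 200) -0.004 row -0.11284148152843886 z 0.1138083593534186
```

```bash
echo '{"ticks": [[0, 0, 0.002, 0, 0, 0], [0, 0, 0.002, 0, 0, 0], [0, 0, 0, 0, 0, 0], [0, 0, 0, 0, 0, 0], [0, 0, 0, 0, 0, 0], [0, 0, 0, 0, 0, 0]]}' > rows.txt && python3 drive.py rows.txt; python3 -c "
from cell import robot, camrig, order
print(order.hand_in())"
```

```text
time: 17.2
tool_pos: [0.532, 0.1929, 0.3873]
tool_rot: [3.141, -0.0, 1.664]
contact_force: [-0.3, 1.0, -0.7]
opening: 0.0379
grip_force: 20.0
the job is handed in; nothing more can be done
None
```

The job is handed in at 17.2 s: by my measurements the green card stands released on the vacant place, in line with the other two, and the clamp is held squeezed wide open astride its top edge, jaw tips about 14 mm below the edge and not touching it (no verdict was returned).

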